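Click the filter wheel round to the square cell

ROBOT

A 6-joint arm with a two-finger parallel gripper is mounted at the origin on the work surface. World frame = base frame: x ahead of the robot, y to its left, z up, the work surface at z = 0. Lengths are in m, angles in rad, forces in N, time in s.
With the tool pointing down it reaches from about 0.275 to 0.825 m from the base axis. Payload 4.9 kg.
Tool frame: the origin (TCP) lies between the finger pads; the fingertips stand 8 mm ahead of it and the grasp point (between the pads) lies 11 mm behind it; z points along the fingers, x is the direction in which the jaws open and shut, and the axes are right-handed (so a half turn about z gives the same grasp; the last joint's range is limited). The gripper opens to 85 mm and grips with 20 to 120 N. Pads are 22 mm wide; open, the fingers measure 114 mm over their backs; the gripper's body (76 mm by 85 mm) begins 54 mm behind the grasp point. The pads swing forward as they close: fully open they stand 13 mm farther back than shut.
Start: joints at [-0.134, 0.326, -0.193, 1.052, 0, 1.437], TCP at [0.55, 0, 0.209] pointing down, gripper open.
Joint ranges: [-2.65, 2.65], [-0.97, 1.79], [-1.3, 1.35], [-1.93, 2.1], [-1.47, 1.37], [-3.14, 3.14]. Speed limits (rad/s): [2.57, 2.57, 3.14, 3.14, 3.14, 3.14].

INTERFACE

Orientations are given as a unit quaternion [x, y, z, w].
In Python, from cell import env gives the robot as it stands.
- The arm moves only by the tool arm_command, never from a script. Its argument "increments" is a list of rows, each a list of 5 numbers: the opening, from -1 (shut) to 1 (fully open), so that 0 is half open, then the shift along the tool's x, y, z in units of 0.15 m (1.0 is 0.15 m), then the turn about the tool's z in units of 90 degrees (1.0 is 90 degrees). In form: [[grip, tx, ty, tz, twist], ...]. A call has 1 to 10 rows; each row is the pose to reach, as a shift and turn from the pose commanded when the call began, along the tool's axes at that moment; what a row does not reach only later rows make up. A row lasts 1/8 s, in which the tool goes at most 62.5 mm and 10.7 degrees, less where a joint would pass 70% of its speed; a pose out of reach is approached as far as the arm can. A call with a number of a shift or a turn outside -1 to 1 is refused whole. A call with a gripper value outside its range is refused whole. The fingers move at their own pace and stop on an object; "squeeze" is the grip in N (left out, the last holds). Time passes only in rows, so rows that repeat a pose let the fingers close. It gives the time, the measured TCP pose, the force and the opening at its end, in the units of the state.
- env.sense(): the state, without advancing time (a new reading comes with each control period).
- env.capture(name): name is "scene" or "side" or "wrist"; returns a dict with "image" (384x512x3 uint8, blue, green, red), "fx", "fy", "cx", "cy" (pixels), "k1" (the pictures are not rectified: a ray, as slopes to the right and down, at radius r is drawn at 1 + k1 r^2 times it, then the intrinsics apply), "camera_from_world" (4x4, takes a point from world to camera coordinates). Camera axes: x right, y down, z forward; pixel columns grow to the right and rows downward; lengths in m; the calibration is good to about 2 mm. A picture is of the moment at which its call begins. There is no depth.
- env.job_done(): hands the job in, once; it reports no verdict.
The state is a dict: "t": time; "qpos": joint angles; "joint_vel": joint speeds; "tau": joint torques, N m; "position": TCP position; "tool_rot": TCP orientation; "ft_force": force on the tool from outside, world axes, zero at the start; "wrist_torque": the same for the moment, N m; "grip_width": finger opening in m.
Only numpy, scipy, OpenCV 4.12 (cv2) and the standard library are available. Lean on these libraries where they do the work, as an engineer would, in place of code of your own. Each camera call takes 0.05 s, during which the arm holds its last target.

TASK

Flick the flat filter wheel counter-clockwise (seen from above) by pushing the tabs on its edge with a fingertip, one click at a time and letting it settle at each click, until the wheel's one square cell rests at the steel index pointer on the white post. Do not let the wheel run past that click, and leave the loose things on the bench where they stand.

Things in the scene. Friction and masses are not known exactly. Their poses are not given: they have to be found in the camera images.
- turret: The filter turret, bolted down. Origin on the wheel's axis at the bench top; x axis points level from the wheel's axis to the index pointer, z up. Dark base plate 190 x 110 mm, 10 mm thick, x = -75 to +115 mm. Black round pedestal 86 mm across, up to 50 mm, and a 28 mm spindle carry the flat wheel. The side away from the pointer has no fixed parts above the base plate. Position and yaw vary.
- index_tip (a point): The tip of the fixed steel index pointer, on top of the white post (24 x 30 mm, 91 mm tall; pointer up to 97 mm) beside the wheel; it is 68 mm from the wheel's axis along the turret's x, 94 mm up, just outside the tabs.
- wheel_axis (a point): Centre of the flat black wheel's upper face, 85 mm up. Disc 84 mm across, 10 mm thick (heights 75 to 85 mm); six bare-metal edge tabs 60 degrees apart, 10 mm wide along the rim, reaching 66 mm from the axis, heights 75 to 91 mm. At every click one cell faces the pointer and the tabs stand at 30, 90, 150, 210, 270, 330 degrees from the turret's x axis.
- square_cell (a point): Centre of the square cell's white window, 28 mm from the axis, 88.5 mm up; turns with the wheel. Six white windows on the black disc lie between the tabs: five round (21 mm), one square (22 mm). When set, it lies on the line from axis to pointer, 40 mm short of the pointer's tip.
- wheel (a joint): Turn of the wheel, rad, growing counter-clockwise from above. A sprung detent holds it at multiples of 1.047; it starts at 0, 1.047 or 2.094. Square cell at the pointer: 4.189. One click more (5.236) is possible and too far; stops at -0.2 and 5.6. Pushed over half-way, a click snaps home by itself and does not coast on. It takes about 2 N at a tab.
- canister_mid (a point): Loose bystander: blue upright round canister, 64 mm across, 93 mm tall; point on its axis 42.5 mm up. To be left alone.
- cartridge_mid (a point): Loose bystander: black upright filter cartridge, 24 x 50 mm, 60 mm tall; point at its centre 30 mm up. To be left alone.
- clip_mid (a point): Loose bystander: white plastic clip lying flat, 70 x 22 mm, 24 mm tall at one end; point 9 mm up. To be left alone.
Things that resemble listed ones, but are neither listed nor needed, are in the scene too. What is meant by the turret is not turquoise, and is the smaller of those in its own colour.

How it is judged:
By the outcome, as a careful person would: the job done as asked, in the order asked, and still so for the second after the job is handed in, with the robot touching nothing.
It also fails if it takes over 48 s, if anything falls off the work surface, if the arm or the gripper's body presses on something with over 40 N, if the wrist force passes 120 N, or if a joint passes its speed limit or range.

## Working session

There is one attempt and no reset: what is moved stays moved. The work goes in short steps, Python scripts to look and compute and a tool call to move; the robot and the scene stay as the last step left them, time stands still between calls to the robot, and variables do not carry over. Pictures are saved under pics/ and viewed, and the job is handed in when it is done.

Besides the shell and the picture viewer there is one more tool, called after "Emit:" by a JSON object that holds its "name" and its "arguments", one argument or row to a line. arm_command: Moves the arm, as the interface text tells. Its arguments: {"type":"object","properties":{"increments":{"type":"array","items":{"type":"array","items":{"type":"number","minimum":-1,"maximum":1}}},"squeeze":{"type":"number"}},"required":["increments"]}

```bash
mkdir -p pics; ls; cat > h.py <<'E'
import numpy as np,cv2,json
from cell import env
def cap(n,f):
    c=env.capture(n); cv2.imwrite(f'pics/{f}.png',c['image']); 
    d={k:np.array(c[k]).tolist() for k in('fx','fy','cx','cy','k1','camera_from_world')}
    json.dump(d,open(f'pics/{f}.json','w')); return c
def load(f):
    d=json.load(open(f'pics/{f}.json')); d['image']=cv2.imread(f'pics/{f}.png'); return d
def KD(c):
    return np.array([[c['fx'],0,c['cx']],[0,c['fy'],c['cy']],[0,0,1.]]),np.array([c['k1'],0,0,0,0.])
def proj(c,P):
    T=np.array(c['camera_from_world']);K,D=KD(c)
    return cv2.projectPoints(np.array(P,float).reshape(-1,3),cv2.Rodrigues(T[:3,:3])[0],T[:3,3],K,D)[0].reshape(-1,2)
def plane(c,uv,z):
    T=np.array(c['camera_from_world']);K,D=KD(c)
    n=cv2.undistortPoints(np.array(uv,float).reshape(-1,1,2),K,D).reshape(-1,2)
    R=T[:3,:3];o=-R.T@T[:3,3]; d=np.c_[n,np.ones(len(n))]@R
    return o+d*((z-o[2])/d[:,2])[:,None]
E
python3 - <<'E'
from h import *
for n in('scene','side','wrist'): cap(n,n+'0')
s=env.sense();print(s)
E
```

```text
pics
{'t': 0.15, 'qpos': array([-1.34183126e-01,  3.26758594e-01, -1.93323055e-01,  1.05199947e+00,
        4.45052119e-05,  1.43658475e+00]), 'joint_vel': array([-0.00011253, -0.00314597,  0.00121996, -0.0010749 ,  0.00065397,
       -0.00021093]), 'tau': array([ 1.04211274e-03, -4.43704247e+01,  2.62664723e+01,  1.04285317e-02,
       -1.23322516e-04, -3.51401161e-05]), 'position': array([5.49550075e-01, 9.61059757e-05, 2.08401742e-01]), 'tool_rot': array([ 9.99999793e-01,  1.42120855e-05, -6.33641699e-04, -1.08001682e-04]), 'ft_force': array([-0.86643176, -0.01980888,  0.16033803]), 'wrist_torque': array([-0.06170388,  0.01175728,  0.03207315]), 'grip_width': 0.0854012141361844}
```

View pics/scene0.png

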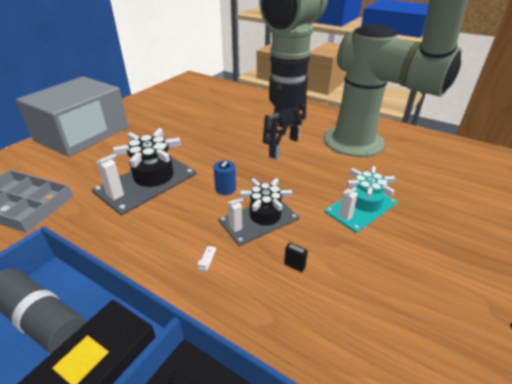

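View pics/side0.png

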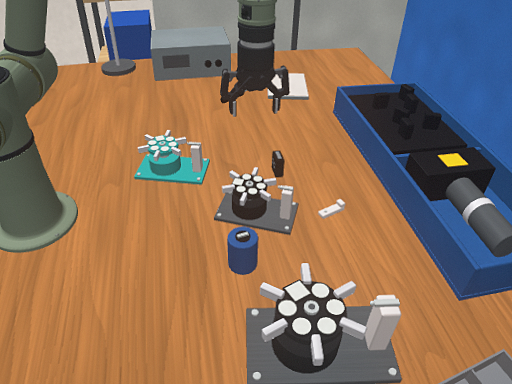

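View pics/wrist0.png

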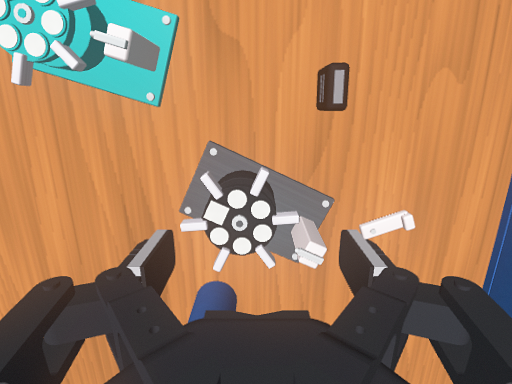

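Three candidates resemble the turret: a turquoise one (scene 370,195; wrong colour), a large dark one (scene 150,165; side 310,325), and a small dark one (scene 265,205; side 250,195; wrist 240,220). The small dark one fits, being not turquoise and the smaller of the dark pair. I'll confirm this in an enlarged crop.

```bash
python3 - <<'E'
from h import *
w=load('wrist0')['image'][130:290,160:430]
s=load('side0')['image'][150:280,200:360]
a=cv2.resize(w,(790,468),interpolation=cv2.INTER_CUBIC);cv2.imwrite('pics/cw.png',a)
cv2.imwrite('pics/cs.png',cv2.resize(s,None,fx=4.5,fy=4.5,interpolation=cv2.INTER_CUBIC))
E
```

```text
(no output)
```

View pics/cw.png

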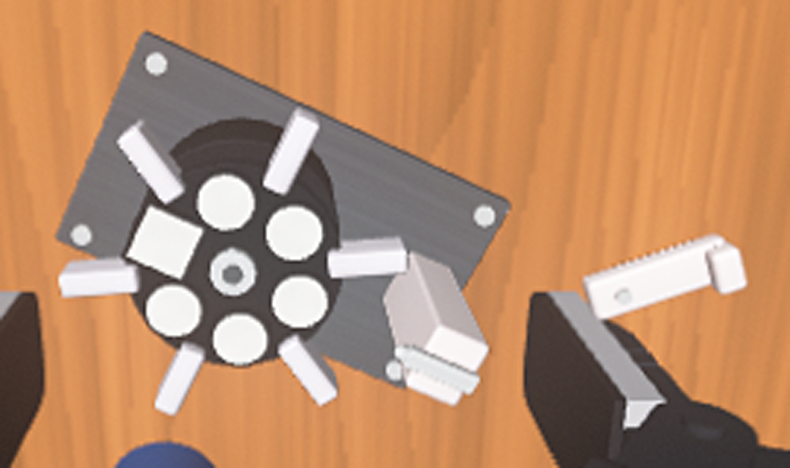

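View pics/cs.png

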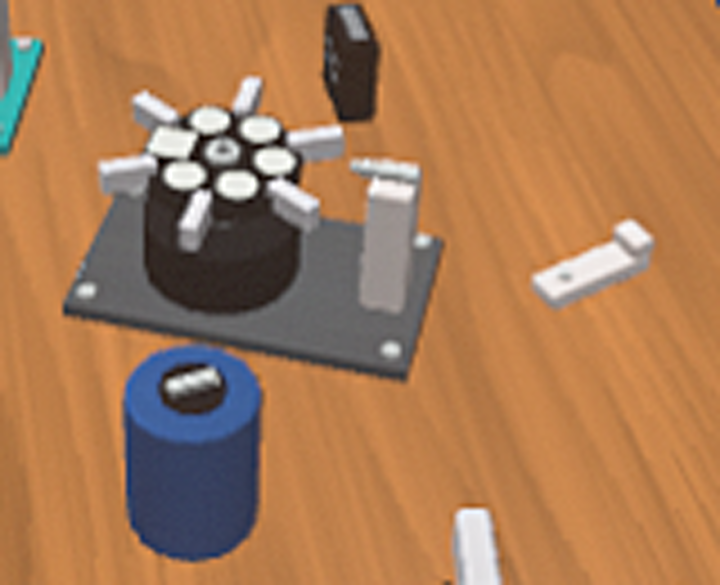

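```bash
cat > fit.py <<'E'
from h import *
from scipy.optimize import least_squares
w=load('wrist0');s=load('side0')
cw=lambda p:np.array(p,float)/[790/270,468/160]+[160,130]
cs=lambda p:np.array(p,float)/4.5+[200,150]
W=cw([(147,32),(510,205),(58,238),(233,272)])
S=cs([(222,150),(407,378),(65,312),(442,240)])
mw=[(-.075,.055,.01),(.115,.055,.01),(-.075,-.055,.01),(0,0,.09)]
# decide handedness by trying
def T(p,m):
    c,n=np.cos(p[2]),np.sin(p[2]);m=np.array(m)
    return np.c_[p[0]+c*m[:,0]-n*m[:,1],p[1]+n*m[:,0]+c*m[:,1],m[:,2]]
ms=[(0,0,.09),(.115,-.055,.0),(-.075,-.055,.005),(.115,.055,.01)]
for ws in(1,0.0,):
  for ss in (1,0.):
    if ws+ss==0: continue
    f=lambda p:np.r_[ws*(proj(w,T(p,mw))-W).ravel(),ss*(proj(s,T(p,ms))-S).ravel()]
    best=min((least_squares(f,[.6,0,y]) for y in(0,1.5,3,-1.5)),key=lambda r:r.cost)
    print(ws,ss,best.x,best.cost,np.round(best.fun,1))
E
python3 fit.py; python3 - <<'E'
from h import *
w=load('wrist0');s=load('side0');sc=load('scene0')
print('cam',[(-np.array(c['camera_from_world'])[:3,:3].T@np.array(c['camera_from_world'])[:3,3]).round(3) for c in (w,s,sc)])
print(plane(w,[(240,223),(320,85),(215,290)],.085).round(3))
# bystanders
print('canister top',plane(s,[(200+193/4.5,150+390/4.5)],.093).round(3))
print('cart',plane(s,[(200+350/4.5,150+112/4.5)],.0).round(3),plane(w,[(333,73)],.06).round(3))
print('clip',plane(w,[(388,224)],.01).round(3))
E
```

```text
1 1 [ 0.53100833 -0.0540321  -0.44697171] 5.939210713084453 [-1.2 -0.7  1.7 -0.  -1.4  0.3  0.6  0.5  0.5 -0.2 -0.   1.5 -0.7 -0.6
  0.7 -0.6]
1 0.0 [ 0.53103602 -0.05411274 -0.45048001] 3.5533373841081763 [-1.  -0.8  1.7  0.4 -1.4  0.1  0.6  0.5  0.  -0.  -0.   0.  -0.  -0.
  0.  -0. ]
0.0 1 [ 0.53034448 -0.0541398   5.85418514] 1.7071690746438013 [-0.  -0.   0.  -0.  -0.   0.  -0.   0.   0.3 -0.1  0.3  1.1 -0.8 -0.1
  0.2 -1.2]
cam [array([0.55 , 0.069, 0.373]), array([ 0.386, -0.801,  0.695]), array([1.158, 0.309, 0.652])]
[[ 0.53  -0.056  0.085]
 [ 0.611  0.091  0.085]
 [ 0.499 -0.144  0.085]]
canister top [[ 0.485 -0.226  0.093]]
cart [[0.636 0.08  0.   ]] [[0.63  0.105 0.06 ]]
clip [[ 0.736 -0.09   0.01 ]]
```

The crop confirms it: small dark turret, wheel axis at about (0.531, -0.054), yaw about -25.5°. The square cell (crop 165,242) lies opposite the pointer, so the wheel is at 1.047 and needs 3 clicks. The first move shuts the gripper, aligns it and goes behind the tab at 150°, staying high.

Emit:
{"name": "arm_command", "arguments": {
  "increments": [
    [-1, -0.1, -0.05, 0, 0.1],
    [-1, -0.2, -0.1, 0, 0.2],
    [-1, -0.333, -0.167, 0, 0.283],
    [-1, -0.333, -0.167, 0.2, 0.283],
    [-1, -0.333, -0.167, 0.4, 0.283],
    [-1, -0.333, -0.167, 0.5, 0.283],
    [-1, -0.333, -0.167, 0.5, 0.283],
    [-1, -0.333, -0.167, 0.5, 0.283]
  ],
  "squeeze": 20
}}

```text
t: 1.15
position: [0.5008, 0.025, 0.1348]
tool_rot: [0.975, -0.22, 0.001, -0.0]
ft_force: [0.7, 0.4, 0.9]
grip_width: 0.0004
```

```bash
cat > look.py <<'E'
import sys
from h import *
t=sys.argv[1]
w=cap('wrist','w'+t);s=cap('side','s'+t)
a=cv2.resize(w['image'][100:300,120:420],(780,520),interpolation=cv2.INTER_CUBIC)
b=cv2.resize(s['image'][110:280,180:330],(510,578),interpolation=cv2.INTER_CUBIC)
cv2.imwrite(f'pics/wc{t}.png',w['image']);cv2.imwrite(f'pics/sc{t}.png',b)
q=env.sense();P=q['position'];y=-.445;d=P[:2]-[.5307,-.054]
print(q['t'],P.round(4),'turret xy',(np.cos(y)*d[0]+np.sin(y)*d[1]).round(4),(-np.sin(y)*d[0]+np.cos(y)*d[1]).round(4),q['ft_force'].round(2),q['grip_width'],q['tool_rot'].round(3))
E
python3 look.py 1
```

```text
1.25 [0.501 0.025 0.135] turret xy -0.0608 0.0585 [-0.3   0.36  0.27] -0.00022854944686661287 [ 0.975 -0.22   0.001 -0.   ]
```

View pics/wc1.png

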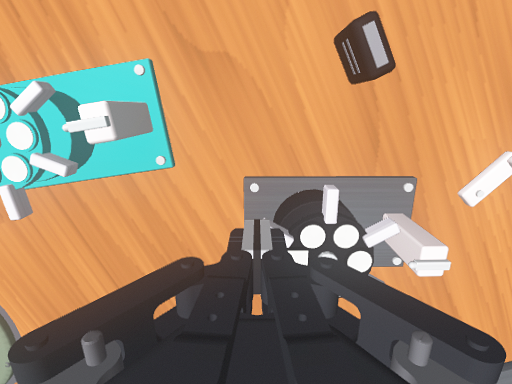

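View pics/sc1.png

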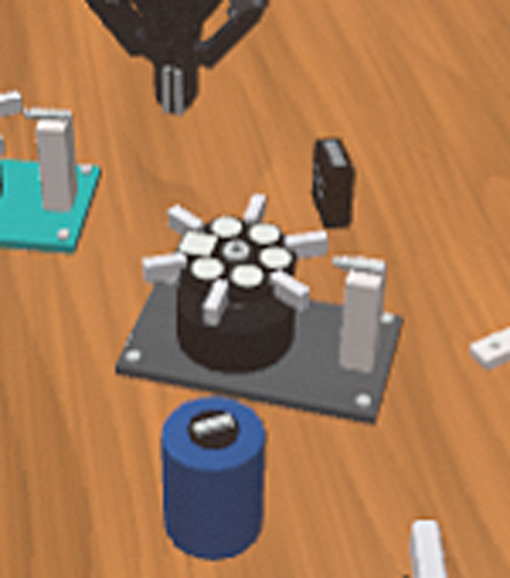

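The plate edges run level in the wrist view (245–415, 180), so the yaw is right. The shut fingers (258,225) are in free air beside the tab. Lowering now.

Emit:
{"name": "arm_command", "arguments": {
  "increments": [
    [-1, 0, 0, 0.1, 0],
    [-1, 0, 0, 0.22, 0],
    [-1, 0, 0, 0.32, 0],
    [-1, 0, 0, 0.32, 0],
    [-1, 0, 0, 0.32, 0]
  ]
}}

```text
t: 1.88
position: [0.5003, 0.025, 0.0862]
tool_rot: [0.975, -0.22, 0.0, -0.0]
ft_force: [1.2, 0.4, 0.4]
grip_width: 0.0003
```

```bash
python3 look.py 2
```

```text
1.975 [0.5006 0.025  0.0865] turret xy -0.0611 0.0584 [ 0.6  -0.24  0.02] -0.00025521808558617913 [ 0.975 -0.22   0.001 -0.   ]
```

View pics/sc2.png

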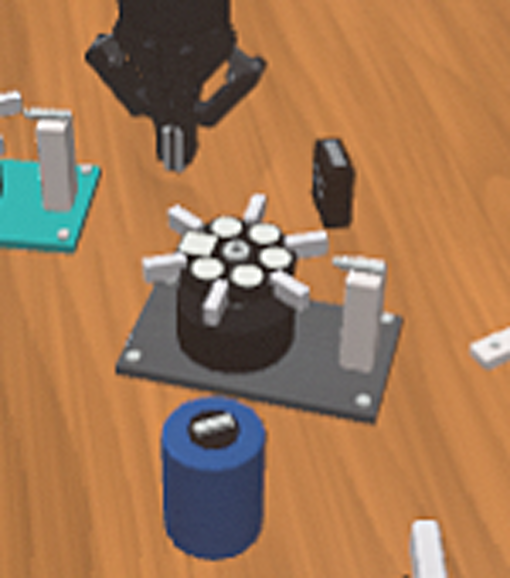

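The finger (side crop 178,165) stands behind the upper-left tab (185,215) at tab height. Pushing 58 mm.

Emit:
{"name": "arm_command", "arguments": {
  "increments": [
    [-1, 0, 0.05, 0, 0],
    [-1, 0, 0.1, 0, 0],
    [-1, 0, 0.15, 0, 0],
    [-1, 0, 0.2, 0, 0],
    [-1, 0, 0.25, 0, 0],
    [-1, 0, 0.3, 0, 0],
    [-1, 0, 0.35, 0, 0],
    [-1, 0, 0.39, 0, 0],
    [-1, 0, 0.39, 0, 0],
    [-1, 0, 0.39, 0, 0]
  ]
}}

```text
t: 3.22
position: [0.475, -0.0277, 0.086]
tool_rot: [0.975, -0.22, 0.0, -0.0]
ft_force: [-0.2, 0.6, 0.8]
grip_width: -0.0001
```

```bash
python3 look.py 3
```

```text
3.325 [ 0.475  -0.0276  0.086 ] turret xy -0.0616 -0.0001 [ 0.36  0.15 -0.4 ] -0.0002671775508557319 [ 0.975 -0.22   0.    -0.   ]
```

View pics/sc3.png

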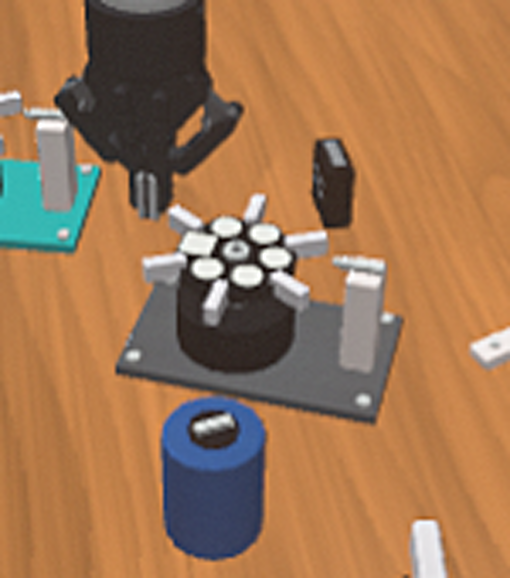

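View pics/wc3.png

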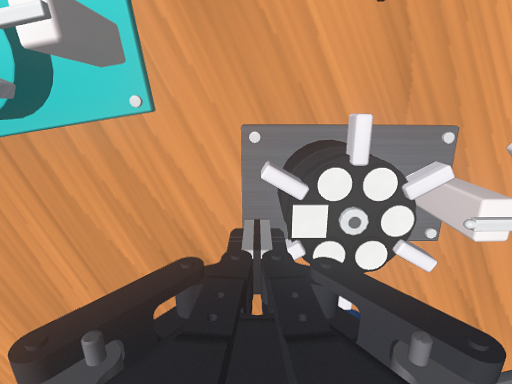

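The wheel did not turn: the square is still at (310,222) in the wrist view, and the finger (side crop 147,215) passed outside the tabs. I'll check the geometry by projection.

```bash
python3 - <<'E'
from h import *
y=-.445;c,n=np.cos(y),np.sin(y)
T=lambda m:np.array([[.5307+c*a-n*b,-.054+n*a+c*b,z] for a,b,z in m])
tabs=[(.066*np.cos(t),.066*np.sin(t),.091) for t in np.radians([30,90,150,210,270,330])]
for nm in('w3','s3'):
    d=load(nm);im=d['image'].copy()
    def dots(P,col):
        for u in proj(d,P): cv2.circle(im,tuple(np.round(u).astype(int)),1,col,-1)
    dots(T(tabs+[(0,0,.089),(-.028,0,.0885),(.068,0,.094)]),(0,0,255))
    dots(T([(-.075,.055,.01),(.115,.055,.01),(-.075,-.055,.01),(.115,-.055,.01)]),(0,255,0))
    dots([(.475,-.0276,.078)],(255,0,255)); dots([(.475,-.0276,.086)],(255,255,0))
    im=im[80:330,190:470] if nm=='w3' else im[140:240,195:305]
    im=cv2.resize(im,None,fx=2.4 if nm=='w3' else 5,fy=2.4 if nm=='w3' else 5,interpolation=cv2.INTER_CUBIC);cv2.imwrite(f'pics/chk_{nm}.png',im)
E
```

```text
(no output)
```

View pics/chk_w3.png

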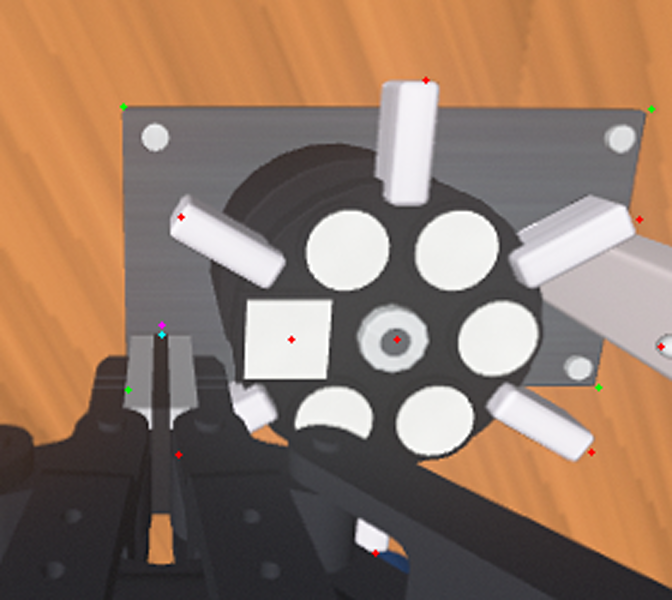

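View pics/chk_s3.png

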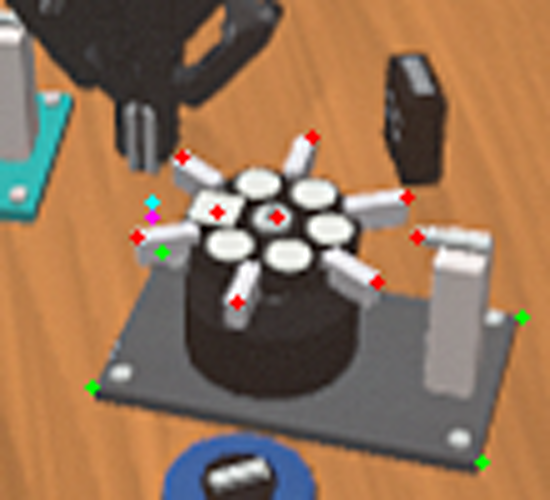

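```bash
python3 - <<'E'
from h import *
s=load('s3');w=load('w3')
y=-.445;c,n=np.cos(y),np.sin(y)
for z in(.078,.09,.1,.11,.12):
    for nm,d,uv in(('s',s,(224,173.6)),('w',w,(257.5,220.4))):
        P=plane(d,[uv],z)[0];q=P[:2]-[.5307,-.054];print(z,nm,P.round(4),'turret',(c*q[0]+n*q[1]).round(4),(-n*q[0]+c*q[1]).round(4))
im=s['image'][110:200,190:280];cv2.imwrite('pics/f3.png',cv2.resize(im,None,fx=6.5,fy=6.5,interpolation=cv2.INTER_CUBIC))
print(-np.array(w['camera_from_world'])[:3,:3].T@np.array(w['camera_from_world'])[:3,3])
E
```

```text
0.078 s [0.4776 0.0085 0.078 ] turret -0.0749 0.0336
0.078 w [ 0.4735 -0.0313  0.078 ] turret -0.0614 -0.0042
0.09 s [ 0.4758 -0.0072  0.09  ] turret -0.0697 0.0186
0.09 w [ 0.4756 -0.0267  0.09  ] turret -0.0615 0.0009
0.1 s [ 0.4743 -0.0203  0.1   ] turret -0.0654 0.0062
0.1 w [ 0.4774 -0.0229  0.1   ] turret -0.0615 0.0051
0.11 s [ 0.4728 -0.0334  0.11  ] turret -0.0611 -0.0063
0.11 w [ 0.4792 -0.0191  0.11  ] turret -0.0615 0.0094
0.12 s [ 0.4713 -0.0465  0.12  ] turret -0.0568 -0.0188
0.12 w [ 0.481  -0.0152  0.12  ] turret -0.0616 0.0136
[0.50440138 0.03502173 0.25101882]
```

View pics/f3.png

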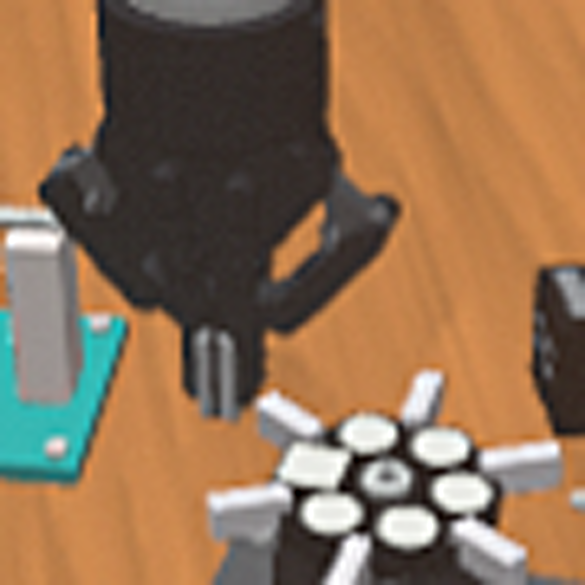

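```bash
python3 - <<'E'
from h import *
for nm,P in(('s1',(.501,.025,.135)),('s2',(.5005,.025,.0862)),('s3',(.475,-.0277,.086)),('s0',(.55,0,.208))):
    d=load('side0' if nm=='s0' else nm);P=np.array(P)
    Tz=np.array([0,0,1.])
    print(nm,[proj(d,P+Tz*h)[0].round(1) for h in(-.008,0,.01,.02,.03,.04,.07)])
im=load('side0')['image'][60:130,210:300];cv2.imwrite('pics/f0.png',cv2.resize(im,None,fx=6.5,fy=6.5,interpolation=cv2.INTER_CUBIC))
im=load('s1')['image'][80:160,190:280];cv2.imwrite('pics/f1.png',cv2.resize(im,None,fx=6.5,fy=6.5,interpolation=cv2.INTER_CUBIC))
E
```

```text
s1 [array([232.1, 152.6]), array([232.1, 149.9]), array([232. , 146.4]), array([231.9, 142.9]), array([231.9, 139.4]), array([231.8, 135.8]), array([231.6, 124.8])]
s2 [array([232.2, 168.7]), array([232.1, 166.1]), array([232.1, 162.9]), array([232. , 159.6]), array([232. , 156.3]), array([231.9, 152.9]), array([231.7, 142.5])]
s3 [array([224.9, 182.7]), array([224.9, 180.1]), array([224.7, 176.8]), array([224.6, 173.4]), array([224.5, 170. ]), array([224.4, 166.6]), array([224.1, 156. ])]
s0 [array([254.4, 130.4]), array([254.4, 127.4]), array([254.5, 123.6]), array([254.6, 119.8]), array([254.7, 115.9]), array([254.8, 111.9]), array([255.1,  99.7])]
```

View pics/f0.png

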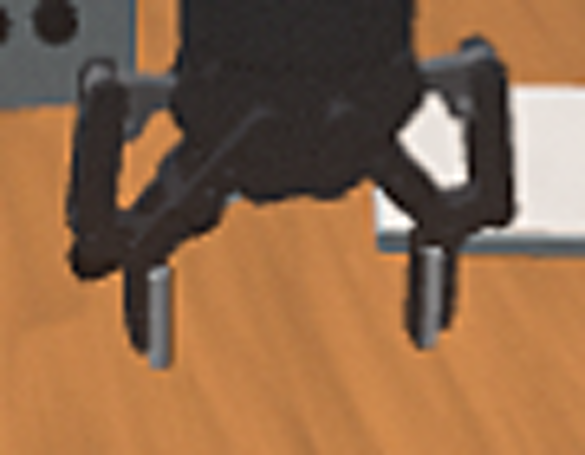

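View pics/f1.png

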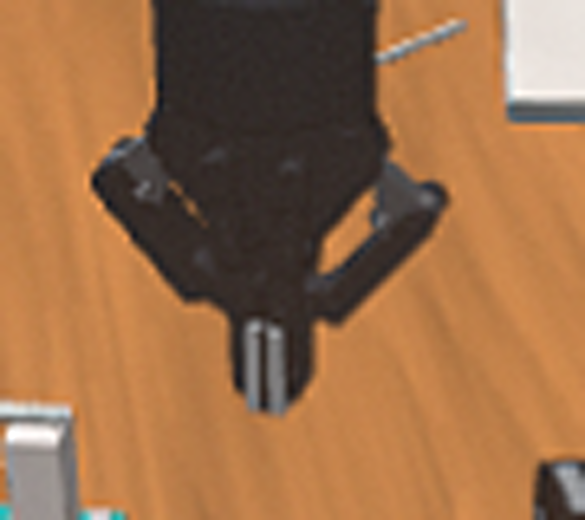

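Triangulating the visible tip from the side and wrist views puts it at about z = 0.105–0.113. That is 20–28 mm above the reported TCP, not 8 mm below it, so the finger passed over the tabs. I'll go back, lower 30 mm clear of the tabs and look again.

Emit:
{"name": "arm_command", "arguments": {
  "increments": [
    [-1, 0, -0.2, 0, 0],
    [-1, 0, -0.39, 0, 0],
    [-1, 0, -0.39, 0, 0],
    [-1, 0, -0.39, 0.1, 0],
    [-1, 0, -0.39, 0.2, 0],
    [-1, 0, -0.39, 0.2, 0],
    [-1, 0, -0.39, 0.2, 0]
  ]
}}

```text
t: 4.2
position: [0.4998, 0.0247, 0.0557]
tool_rot: [0.975, -0.221, -0.0, 0.0]
ft_force: [0.2, -0.6, 0.2]
grip_width: -0.0001
```

```bash
python3 look.py 4; python3 - <<'E'
from h import *
P=env.sense()['position'];d=load('s4')
print([proj(d,P+[0,0,h])[0].round(1) for h in(-.008,0,.01,.02,.03)])
im=d['image'][110:200,190:310];cv2.imwrite('pics/f4.png',cv2.resize(im,None,fx=6.5,fy=6.5,interpolation=cv2.INTER_CUBIC))
E
```

```text
4.3 [0.5004 0.0248 0.0563] turret xy -0.0613 0.0581 [-0.2   0.03 -1.05] -0.00024113333819226736 [ 0.975 -0.221  0.    -0.   ]
[array([232.3, 178.2]), array([232.3, 175.7]), array([232.2, 172.6]), array([232.2, 169.4]), array([232.1, 166.2])]
```

View pics/f4.png

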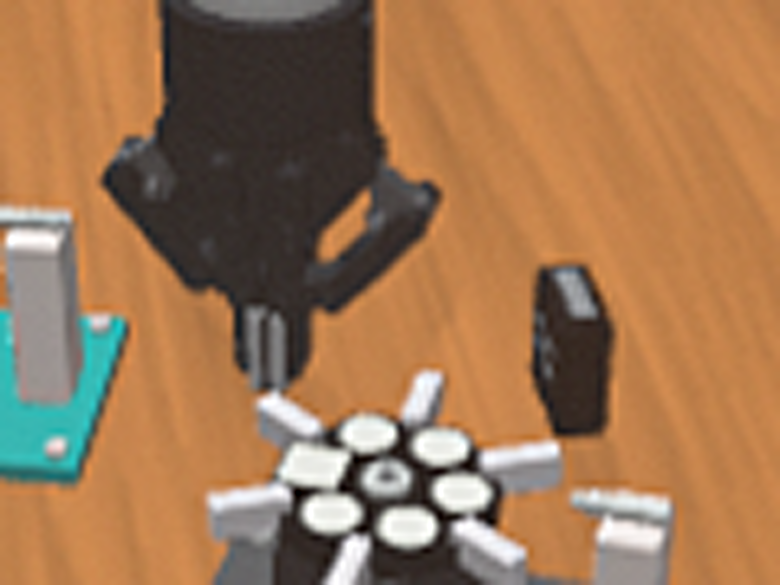

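View pics/wc4.png

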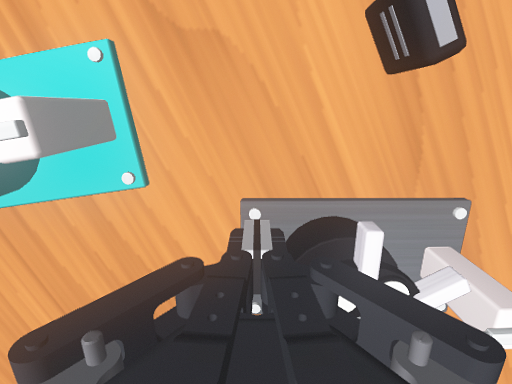

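The tip (f4 265,385) is now at z ≈ 0.08, beside the tab. I'll lower 5 mm more and push.

Emit:
{"name": "arm_command", "arguments": {
  "increments": [
    [-1, 0, 0.03, 0.035, 0],
    [-1, 0, 0.08, 0.035, 0],
    [-1, 0, 0.13, 0.035, 0],
    [-1, 0, 0.18, 0.035, 0],
    [-1, 0, 0.23, 0.035, 0],
    [-1, 0, 0.28, 0.035, 0],
    [-1, 0, 0.33, 0.035, 0],
    [-1, 0, 0.38, 0.035, 0],
    [-1, 0, 0.38, 0.035, 0],
    [-1, 0, 0.38, 0.035, 0]
  ]
}}

```text
t: 5.55
position: [0.476, -0.027, 0.051]
tool_rot: [0.975, -0.221, 0.001, 0.0]
ft_force: [0.6, -0.9, 0.0]
grip_width: -0.0003
```

```bash
python3 look.py 5
```

```text
5.65 [ 0.4765 -0.0269  0.0511] turret xy -0.0606 0.0012 [ 0.28 -0.06  0.6 ] -0.00021012362560905273 [ 0.975 -0.221  0.001  0.   ]
```

View pics/sc5.png

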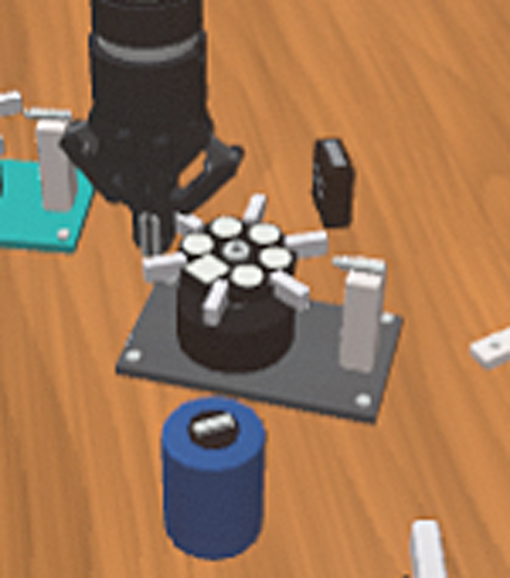

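View pics/wc5.png

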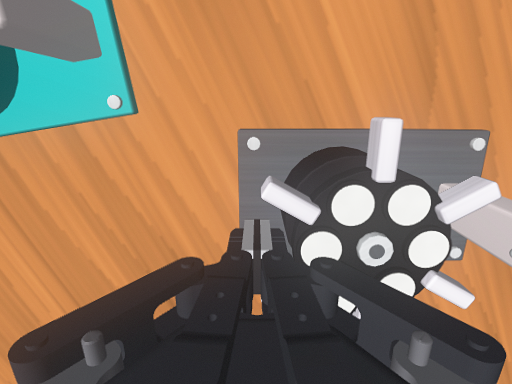

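One click has been made: the square moved to (208,270) in the side crop, and the finger sits midway between tabs. Lifting, returning and lowering for the second.

Emit:
{"name": "arm_command", "arguments": {
  "increments": [
    [-1, 0, 0, -0.15, 0],
    [-1, 0, 0, -0.3, 0],
    [-1, 0, 0, -0.3, 0],
    [-1, 0, -0.19, -0.3, 0],
    [-1, 0, -0.38, -0.3, 0],
    [-1, 0, -0.38, -0.3, 0],
    [-1, 0, -0.38, -0.15, 0],
    [-1, 0, -0.38, 0, 0],
    [-1, 0, -0.38, 0, 0],
    [-1, 0, -0.38, 0, 0]
  ]
}}

```text
t: 6.9
position: [0.5001, 0.0246, 0.051]
tool_rot: [0.975, -0.221, -0.0, 0.0]
ft_force: [0.2, -0.0, 0.2]
grip_width: 0.0002
```

Emit:
{"name": "arm_command", "arguments": {
  "increments": [
    [-1, 0, 0.04, 0, 0],
    [-1, 0, 0.08, 0, 0],
    [-1, 0, 0.13, 0, 0],
    [-1, 0, 0.18, 0, 0],
    [-1, 0, 0.23, 0, 0],
    [-1, 0, 0.28, 0, 0],
    [-1, 0, 0.33, 0, 0],
    [-1, 0, 0.38, 0, 0],
    [-1, 0, 0.38, 0, 0],
    [-1, 0, 0.38, 0, 0]
  ]
}}

```text
t: 8.15
position: [0.4757, -0.0265, 0.0508]
tool_rot: [0.975, -0.221, 0.0, 0.0]
ft_force: [-0.0, 0.5, -0.6]
grip_width: 0.0004
```

```bash
python3 look.py 6
```

```text
8.25 [ 0.4757 -0.0263  0.0507] turret xy -0.0616 0.0014 [ 0.39  0.37 -0.06] 3.112697744350803e-05 [ 0.975 -0.22   0.    -0.   ]
```

View pics/sc6.png

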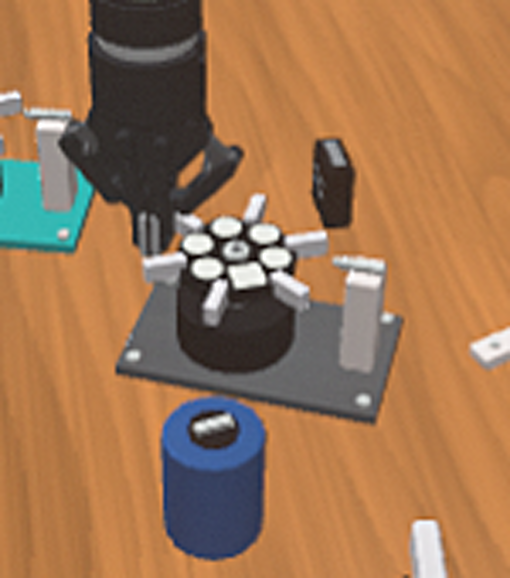

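The second click is done: the square is at (247,275), next to the pointer position (277,258). One more click to go.

Emit:
{"name": "arm_command", "arguments": {
  "increments": [
    [-1, 0, 0, -0.15, 0],
    [-1, 0, 0, -0.3, 0],
    [-1, 0, 0, -0.3, 0],
    [-1, 0, -0.19, -0.3, 0],
    [-1, 0, -0.38, -0.3, 0],
    [-1, 0, -0.38, -0.3, 0],
    [-1, 0, -0.38, -0.15, 0],
    [-1, 0, -0.38, 0, 0],
    [-1, 0, -0.38, 0, 0],
    [-1, 0, -0.38, 0, 0]
  ]
}}

```text
t: 9.5
position: [0.5, 0.0246, 0.051]
tool_rot: [0.975, -0.221, -0.0, 0.0]
ft_force: [0.6, -0.1, 0.4]
grip_width: -0.0
```

Emit:
{"name": "arm_command", "arguments": {
  "increments": [
    [-1, 0, 0.04, 0, 0],
    [-1, 0, 0.08, 0, 0],
    [-1, 0, 0.13, 0, 0],
    [-1, 0, 0.18, 0, 0],
    [-1, 0, 0.23, 0, 0],
    [-1, 0, 0.28, 0, 0],
    [-1, 0, 0.33, 0, 0],
    [-1, 0, 0.38, 0, 0],
    [-1, 0, 0.38, 0, 0],
    [-1, 0, 0.38, 0, 0]
  ]
}}

```text
t: 10.75
position: [0.4757, -0.0265, 0.0508]
tool_rot: [0.975, -0.221, 0.0, -0.0]
ft_force: [0.1, -0.1, 0.2]
grip_width: -0.0001
```

Emit:
{"name": "arm_command", "arguments": {
  "increments": [
    [-1, 0, 0, -0.15, 0],
    [-1, 0, 0, -0.3, 0],
    [-1, 0, 0, -0.6, 0],
    [-1, 0, 0, -0.6, 0],
    [-1, 0, -0.3, -0.8, 0],
    [-1, 0, -0.6, -0.8, 0],
    [-1, 0, -0.6, -0.8, 0],
    [-1, 0, -0.6, -0.8, 0]
  ]
}}

```text
t: 11.75
position: [0.5133, 0.0549, 0.1697]
tool_rot: [0.975, -0.22, -0.001, 0.0]
ft_force: [-0.2, 0.1, -0.9]
grip_width: -0.0001
```

```bash
python3 look.py 7
```

```text
11.85 [0.5133 0.0542 0.17  ] turret xy -0.0622 0.0902 [-0.72 -0.41  0.87] 0.0004241638756891504 [ 0.975 -0.221 -0.001  0.   ]
```

View pics/sc7.png

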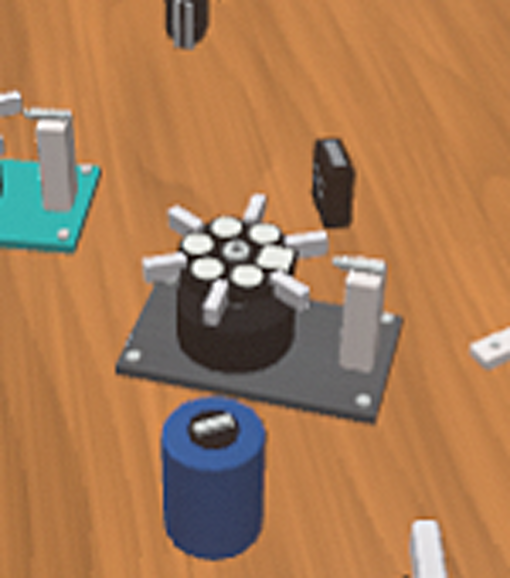

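View pics/wc7.png

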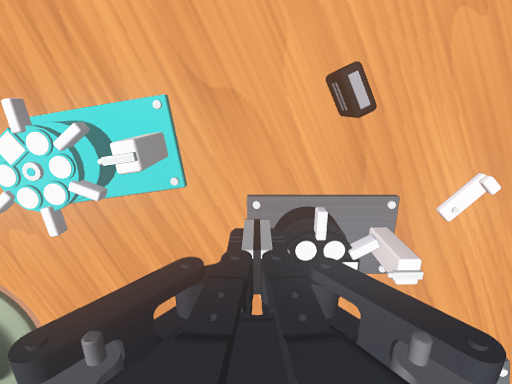

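The square cell (side crop 276,259) now lies on the line from the axis to the pointer. The tabs are at their click positions, the bystanders haven't moved, and the fingers are clear. Handing in.

```bash
python3 -c "
from cell import env
print(env.job_done())"
```

```text
the job is handed in; nothing more can be done
None
```

The wheel's square cell now rests at the index pointer. I moved the wheel three single clicks counter-clockwise (1.047 to 4.189 rad) with the shut fingertips and handed the job in at about 11.9 s.

- **Turret:** I used the small dark one, with its axis at about (0.531, -0.054) and yaw about -25.5°.
- **Missed first stroke:** The fingers passed over the tabs without touching them. The cameras put the tip 20–28 mm above the reported TCP, while the description says 8 mm below it. I never found the cause of that disagreement. I lowered the tool 35 mm in total, and each of the next three strokes gave exactly one click.
- **Final checks:** The side view after the last stroke showed the square at the pointer cell and the tabs at their click positions. The canister, cartridge and clip had not visibly moved. The fingers were well clear, and wrist force readings at the end of each move never exceeded about 1.5 N. I judged the final wheel angle by eye from that picture and did not refit it numerically. I looked after clicks one and two and again only once the arm had withdrawn after the third.

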